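# Close the filter-plate press and hold its cam at full lift

## Task

Close the filter-plate press: first lower its clear, blue-framed cover by the black handle, gently and without letting it drop, until it rests fully shut on its stop. Only then take the black grip bar of the red cam lever and swing the lever up until it stands straight upright, where the cam lifts the plate highest, and finish holding it there with the fingers: the lever springs back if let go. Leave everything else on the bench where it stands.

Things in the scene. Friction and masses are not known exactly. Their poses are not given: they have to be found in the camera images.
- press: Filter-plate press, bolted down: grey base 170 x 170 mm, white walls left, right and far, tops at 96 mm, front open; a white filter plate on a lifting platen inside. Origin: centre of its underside, on the bench. x axis from its open front to its hinge side, y towards the cam lever side, z up. Turned up to 0.3 rad about the vertical.
- cover (a joint): Hinge angle (rad) of the clear, blue-framed cover (150 x 148 x 12 mm, 0.26 to 0.44 kg). 0 = shut, level, on its stop; starts standing open at 1.4 to 1.65; limit 1.75. Axis parallel to press y. Hinge friction holds it when nearly upright; let go lower down it falls shut.
- cover_hinge (a point): Point on the cover's hinge axis, mid-width: 75 mm along press x, 106 mm above the bench. Fixed to the press.
- cover_grip (a point): Middle of the cover's black round handle bar: 12 mm thick, 94 mm free length along press y, in the plane of the cover, 193 mm from the hinge axis and 45 mm beyond the cover's free edge, on a thin rod at each end. Cover shut: 118 mm in front (-x) of the press origin, 106 mm above the bench; cover upright: on top, about 300 mm up. Moves with the cover.
- cam_lever (a joint): Angle (rad) of the red cam lever on the press's +y side. 0 = level, pointing to the front (press -x), on its stop; grows as its end rises up and over to the back; 1.571 = straight up, highest lift; limit 2.2, lift falling again. A return spring always pulls it to 0: 0.2 N m at 0, 0.5 N m upright (5 N at the bar); it never stays up by itself.
- lever_axis (a point): Point on the cam lever's axis (parallel to press y), beside the middle of the grip bar: at 0, 132, 70 mm in the press frame. Fixed to the press.
- lever_bar (a point): Black round grip bar at the end of the red cam lever: 16 mm thick, 60 mm long, parallel to press y, outer end free, inner end at the 8 mm thick lever arm. This point: middle of the bar, 100 mm from lever_axis. Lever down: 70 mm above the bench, 100 mm in front (-x) of lever_axis; lever upright: 170 mm above the bench. Moves with the lever.
- platen (a joint): Lift of the platen, m: 0 with the lever down, 0.0117 at the cam's highest point, lever straight up.
- amber_bottle: Bystander, leave alone: amber glass bottle, red cap, 96 mm across, 240 mm tall. Origin: centre of its underside.
- clear_bottle: Bystander, leave alone: clear glass bottle, blue cap, 80 mm across, 170 mm tall. Origin: centre of its underside.
- flask: Bystander, leave alone: conical clear glass flask, 80 mm across the base, 120 mm tall. Origin: centre of its underside.
- pen_cup: Bystander, leave alone: glass beaker 72 mm across, 90 mm tall, with pens up to 140 mm high. Origin: centre of its underside.
- vial_rack: Bystander, leave alone: blue rack 70 x 150 mm with small amber vials, 52 mm tall. Origin: centre of its underside.
- tape_roll: Bystander, leave alone: roll of tape lying flat, 90 mm across, 22 mm tall. Origin: centre of its underside.
- pipette: Bystander, leave alone: white hand pipette lying flat, 230 mm long, 24 mm thick. Origin: centre of its underside below the middle of its white grip's rear end.

How it is judged:
On the way, in this order (a step that is already met when the one before it is completed fails the run):
1. the cover is shut on its stop with the cam lever still down (value of joint cover below 0.04 rad and value of joint cam_lever below 0.4 rad), for 0.2 s.
2. the cam lever is upright, at the cam's highest lift, with the cover shut (value of joint cam_lever between 1.431 and 1.711 rad and value of joint cover below 0.04 rad), for 0.3 s.
At the end, for the whole second after the job is handed in: The program ends holding: cover shut within 0.04 rad (2.3 degrees), cam lever within 0.14 rad (8 degrees) of straight up and still, platen lifted more than 11 mm, the fingers bearing on the cam lever with more than 1.5 N (all of step 2 and value of joint platen above 0.011 m and contact force between the fingers and cam_lever above 1.5 N and velocity of joint cam_lever between -0.3 and 0.3 rad/s); the arm keeps its last pose, push and grip.
It fails at once if the cover comes down onto its stop fast (over 2 rad/s in the last 0.35 rad) (value of joint cover below 0.35 rad and velocity of joint cover below -2 rad/s).
It fails at once if the cam lever is raised (over 0.4 rad) while the cover is not shut (value of joint cam_lever above 0.4 rad and value of joint cover above 0.08 rad).
It fails at once if a bystander is displaced by more than 30 mm or knocked over (distance of any of amber_bottle, clear_bottle, flask, pen_cup, vial_rack, tape_roll, pipette from where it was at the start of the episode above 0.03 m or angle between any of amber_bottle, clear_bottle, flask, pen_cup, vial_rack, tape_roll, pipette's own z axis and vertical above 0.5 rad).
It also fails if it takes over 51 s, if anything falls off the work surface, if the arm or the gripper's body presses on something with over 40 N, if the wrist force passes 120 N, or if a joint passes its speed limit or range.

## Robot

A 7-joint arm with a two-finger parallel gripper is mounted at the origin on the work surface. World frame = base frame: x ahead of the robot, y to its left, z up, the work surface at z = 0. Lengths are in m, angles in rad, forces in N, time in s.
With the tool pointing down it reaches from about 0.35 to 0.9 m from the base axis. Payload 19.9 kg.
Tool frame: the origin (TCP) lies between the finger pads; the fingertips stand 19 mm ahead of it and the grasp point (between the pads) is the TCP; z points along the fingers, y is the line along which they close (so a half turn about z gives the same grasp; the last joint's range is limited). The gripper opens to 94 mm and grips with 3 to 60 N. Pads are 16 mm wide; open, the fingers measure 119 mm over their backs; the gripper's body (75 mm by 177 mm) begins 78 mm behind the grasp point.
Start: joints at [1.208, 0.417, -0.01, 1.614, 0.005, 1.111, -0.053], TCP at [0.197, -0.593, 0.19] pointing down, gripper open.
Joint ranges: [-2.81, 2.81], [-0.39, 2.02], [-1.27, 1.25], [0.06, 2.57], [-1.19, 4.33], [0.19, 2], [-2.82, 2.82]. Speed limits (rad/s): [1.89, 1.89, 2.39, 2.39, 3.01, 3.01, 3.01].

## Interface

Orientations are given as a 3x3 rotation matrix whose columns are the frame's x, y, z axes.
In Python, from rig import robot gives the robot as it stands. Calls block until the motion is done:
- robot.move_ptp(position, orientation): joint-space move of the TCP to a pose.
- robot.move_linear(position, velocity=0.15, frame=None, threshold=None): straight line of the TCP; frame=None keeps the orientation; velocity is the mean speed in m/s. With threshold (N) it stops when the force on the tool has changed by that much, and returns True; else False.
- robot.goto_joints(angles): joint-space move.
- robot.gripper_to(opening): finger opening in m; the grip force is fixed at half the most; returns when the fingers have stopped.
- robot.pause(seconds).
- robot.ik(position, orientation): joint angles nearest the present ones, or None.
- robot.get_state(): the state.
- robot.grab_frame(name): name is "side" or "top"; returns the picture (384x512x3 uint8, red, green, blue); there is no depth.
- robot.camera_info(name): a dict with "fx", "fy", "cx", "cy" (pixels), "rvec" (rotation vector, rad) and "tvec" (3), from world to camera coordinates, as OpenCV has them. Camera axes: x right, y down, z forward; pixel columns grow to the right and rows downward; lengths in m; the calibration is good to about 2 mm. A picture is of the moment at which its call begins. camera_info takes no time and is no camera call.
A pose or a line that the arm cannot do raises robot.PlanningError and nothing moves.
- robot.sign_off(): hands the job in; it is judged then, once.
The state is a dict: "time": time; "qpos": joint angles; "joint_vel": joint speeds; "effort": joint torques, N m; "ee_pos": TCP position; "tool_rot": TCP orientation; "force": force on the tool from outside, world axes, zero at the start; "moment": the same for the moment, N m; "opening": finger opening in m; "grasp_force": force on a finger pad.
Only numpy, scipy, OpenCV 4.12 (cv2) and the standard library are available. Lean on these libraries where they do the work, as an engineer would, in place of code of your own. Each camera call takes 0.05 s, during which the arm holds its last target. There are 200 camera calls.

## Working session

There is one attempt and no reset: what is moved stays moved. The work goes in short steps, each a Python script; the robot and the scene stay as the last script left them, time stands still between calls to the robot, and variables do not carry over. Pictures are saved under pics/ and viewed, at most 10 in all, crops included, and the job is handed in when it is done.

```bash
ls; mkdir -p pics; python3 - <<'E'
from rig import robot
import cv2
for n in("side","top"):
    im=robot.grab_frame(n); cv2.imwrite(f"pics/{n}0.png",cv2.resize(im[:,:,::-1],(800,600),interpolation=cv2.INTER_CUBIC)); cv2.imwrite(f"pics/raw_{n}.png",im[:,:,::-1])
    print(robot.camera_info(n))
E
```

```text
pics
{'fx': 470.46823877740127, 'fy': 470.46823877740127, 'cx': 260.1521622294888, 'cy': 189.80336595481484, 'rvec': array([ 0.06286812, -2.85855659,  1.23413417]), 'tvec': array([0.56056785, 0.07815258, 1.34669886])}
{'fx': 411.6118738562051, 'fy': 411.6118738562051, 'cx': 250.51379628930724, 'cy': 192.4234253159891, 'rvec': array([ 2.17215256, -2.15431454,  0.13295673]), 'tvec': array([-0.0206593 ,  0.53602274,  1.22078268])}
```

View pics/side0.png

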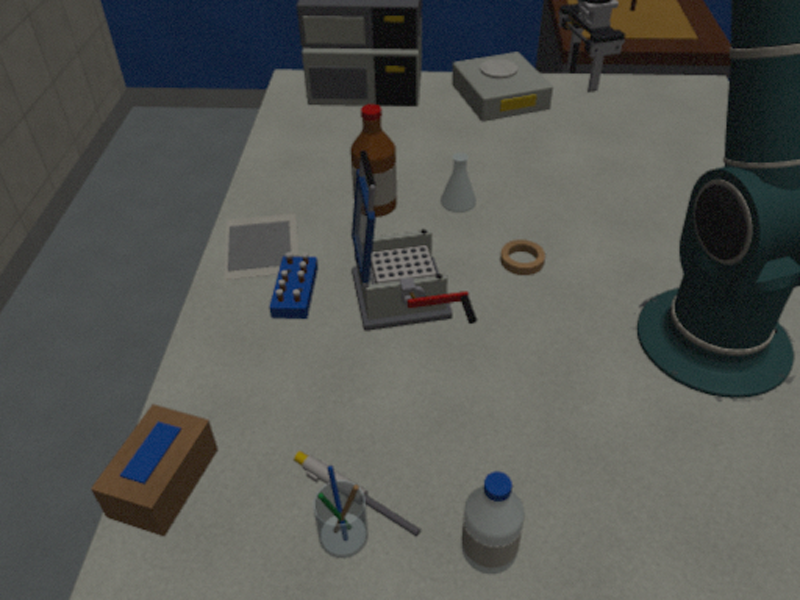

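View pics/top0.png

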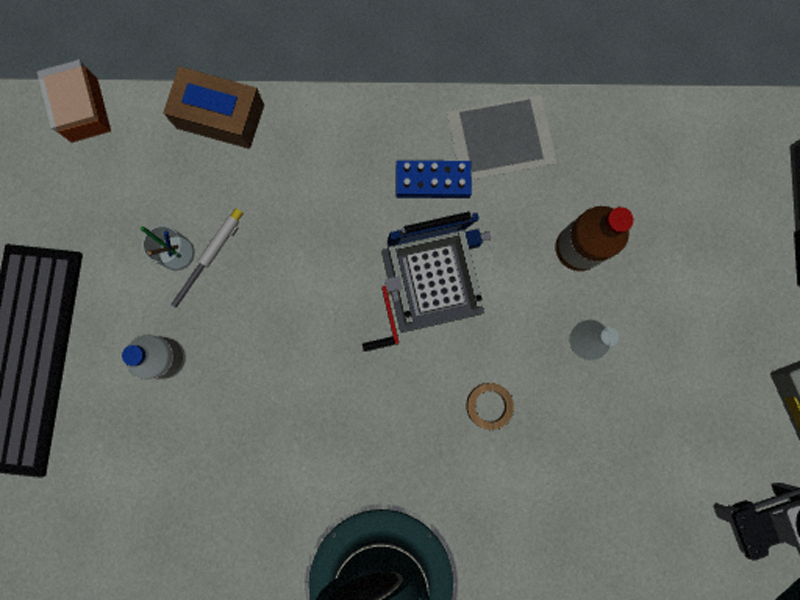

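The side view shows the press at about (400,275) with the cover upright on its left side. The top view shows the press at about (435,275), the lever bar at (380,344) and the cover handle near (435,228). Next I'll enlarge both views.

```bash
python3 - <<'E'
import cv2
a=cv2.imread("pics/raw_side.png")[90:215,215:315]; b=cv2.imread("pics/raw_top.png")[130:230,225:325]
for n,c,k in(("a",a,4.8),("b",b,6)):
    cv2.imwrite(f"pics/crop_{n}.png",cv2.resize(c,None,fx=k,fy=k,interpolation=cv2.INTER_CUBIC)*1)
E
```

```text
(no output)
```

View pics/crop_a.png

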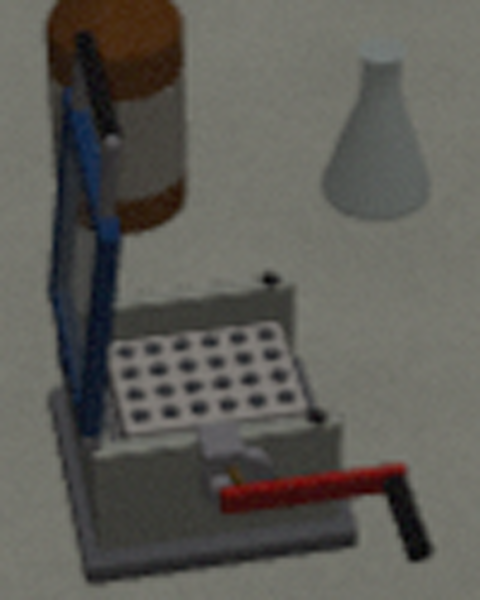

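View pics/crop_b.png

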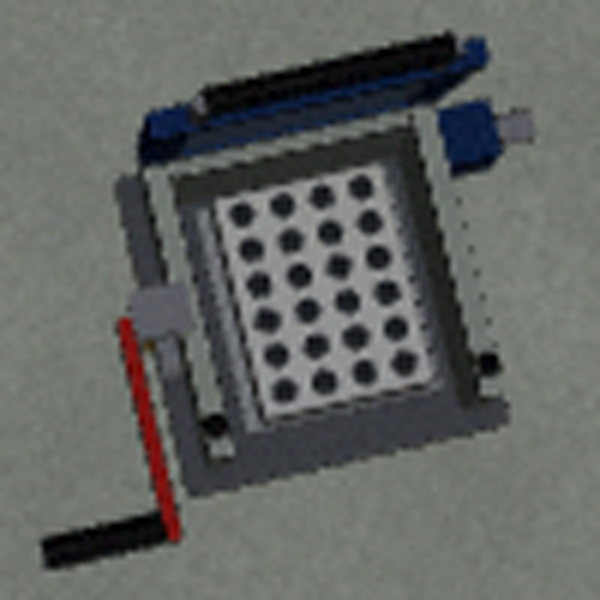

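The side crop shows the handle bar running from (85,40) to (112,138) and the lever bar from (397,475) to (420,552). The base corners are at (354,545) and (88,580). In the top crop the handle runs from (203,100) to (452,47), the lever bar's outer end is at (45,553), and the base's front corners are at (190,495) and (506,420).

```bash
cat > h.py <<'E'
import numpy as np, cv2
from rig import robot
from scipy.optimize import least_squares
K={}
def proj(n,P):
    c=robot.camera_info(n)
    M=np.array([[c["fx"],0,c["cx"]],[0,c["fy"],c["cy"]],[0,0,1]])
    return cv2.projectPoints(np.array(P,float).reshape(-1,3),c["rvec"],c["tvec"],M,None)[0].reshape(-1,2)
def world(p,P):
    x,y,a=p; c,s=np.cos(a),np.sin(a)
    return np.array(P)@np.array([[c,s,0],[-s,c,0],[0,0,1]])+[x,y,0]
def grip(th,y=0,r=.193): return [.075-r*np.cos(th),y,.106+r*np.sin(th)]
E
python3 - <<'E'
from h import *
def pts(th): 
    B=[-.1,.162,.07]; M=[-.1,.132,.07]
    return {"side":[([-.085,.085,0],(354,545)),([.085,.085,0],(88,580)),(B,(420,550)),(M,(409,515)),(grip(th,.047),(110,136)),(grip(th,-.047),(86,42))],
     "top":[([-.085,.085,.01],(190,495)),([-.085,-.085,.01],(506,422)),(B,(45,553)),(M,(103,539)),(grip(th,.047),(203,100)),(grip(th,-.047),(452,47))]}
def f(p):
    r=[]
    for n,k,o in(("side",4.8,(215,90)),("top",6,(225,130))):
        q=pts(p[3])[n]; uv=(np.array([a[1] for a in q])+.5)/k-.5+o
        r.append(proj(n,world(p[:3],[a[0] for a in q]))-uv)
    return np.vstack(r).ravel()
s=least_squares(f,[.6,0,0.,1.5],loss="soft_l1"); p=s.x
print(p); print(np.round(f(p).reshape(-1,2),1))
print("grip",world(p[:3],grip(p[3])),"bar",world(p[:3],[-.1,.132,.07]),"hinge",world(p[:3],[.075,0,.106]))
E
```

```text
[ 0.57923721 -0.09789955  0.23340735  1.44658464]
[[ 0.8  0.8]
 [-0.7  1.5]
 [-0.3  0.4]
 [-0.7  0.2]
 [ 0.   0.3]
 [-0.2  0.1]
 [ 0.1  0.3]
 [ 1.   0.2]
 [ 0.2  0.1]
 [ 0.5  0.2]
 [ 2.9 -0.1]
 [-0.9  0.3]]
grip [ 0.62894063 -0.08608304  0.29751306] bar [0.45141803 0.00739175 0.07      ] hinge [ 0.65220351 -0.08055251  0.106     ]
```

The fit is good to about 1 px, giving a press yaw of 0.233 and a cover angle of 1.447. Both arcs can be done with the tool pointing down and the fingers closing along press x. I'll check IK along them, then start.

```bash
cat >> h.py <<'E'
p=np.array([.57924,-.0979,.23341]); TH=1.4466
def R(sg=1,tilt=0):
    c,s=np.cos(p[2]),np.sin(p[2]); z=np.array([c*np.sin(tilt),s*np.sin(tilt),-np.cos(tilt)])
    y=sg*np.array([c*np.cos(tilt),s*np.cos(tilt),np.sin(tilt)]); return np.column_stack([np.cross(y,z),y,z])
def lev(a,y=.134): return [-.1*np.cos(a),y,.07+.1*np.sin(a)]
E
python3 - <<'E'
from h import *
P=[world(p,grip(TH))+[0,0,.08]]+[world(p,grip(t)) for t in np.linspace(TH,0,4)]+[world(p,lev(0))+[0,0,.12]]+[world(p,lev(t)) for t in(0,.8,1.571)]
for sg in(1,-1):
    for tilt in (0,.4):
        print(sg,tilt)
        for x in P:
            q=robot.ik(x,R(sg,tilt)); print(np.round(x,3),None if q is None else np.round(q,2))
s=robot.get_state(); print(s["time"],s["tool_rot"].round(2),s["force"])
E
```

```text
1 0
[ 0.629 -0.086  0.378] [ 0.55  0.4  -0.67  1.29  0.25  1.53  0.14]
[ 0.629 -0.086  0.298] [ 0.57  0.44 -0.68  1.43  0.27  1.37  0.11]
[ 0.545 -0.106  0.265] [ 0.66  0.28 -0.64  1.68  0.18  1.24  0.22]
[ 0.486 -0.12   0.195] [ 0.71  0.23 -0.6   1.9   0.15  1.06  0.28]
[ 0.464 -0.125  0.106] [ 0.7   0.32 -0.58  2.03  0.23  0.86  0.22]
[0.451 0.009 0.19 ] [ 0.63  0.16 -0.78  2.01  0.13  1.03  0.02]
[0.451 0.009 0.07 ] [ 0.56  0.37 -0.75  2.12  0.36  0.78 -0.18]
[0.48  0.016 0.142] [ 0.56  0.3  -0.77  1.99  0.25  0.95 -0.1 ]
[0.548 0.032 0.17 ] [ 0.47  0.39 -0.73  1.81  0.29  1.06 -0.13]
1 0.4
[ 0.629 -0.086  0.378] [ 0.75  0.13 -0.64  1.65 -0.07  1.01  0.39]
[ 0.629 -0.086  0.298] [ 0.73  0.18 -0.63  1.78 -0.04  0.84  0.38]
[ 0.545 -0.106  0.265] [ 0.79  0.04 -0.55  1.98 -0.23  0.78  0.61]
[ 0.486 -0.12   0.195] [ 0.84  0.02 -0.52  2.17 -0.34  0.63  0.8 ]
[ 0.464 -0.125  0.106] [ 0.87  0.16 -0.54  2.3  -0.36  0.39  0.89]
[0.451 0.009 0.19 ] [ 0.83 -0.14 -0.78  2.3  -0.37  0.58  0.55]
[0.451 0.009 0.07 ] [ 0.81  0.21 -0.88  2.42  0.4   0.21 -0.18]
[0.48  0.016 0.142] [ 0.68  0.05 -0.
[... 691 characters left out ...]
0.4
[ 0.629 -0.086  0.378] [ 0.44  0.11 -0.29  1.66 -0.14  1.01 -2.7 ]
[ 0.629 -0.086  0.298] [ 0.39  0.15 -0.25  1.79 -0.15  0.84 -2.67]
[ 0.545 -0.106  0.265] [ 0.52  0.03 -0.28  1.99 -0.25  0.78 -2.51]
[ 0.486 -0.12   0.195] [ 0.57  0.01 -0.25  2.18 -0.35  0.63 -2.33]
[ 0.464 -0.125  0.106] [ 0.53  0.13 -0.19  2.31 -0.5   0.41 -2.12]
[0.451 0.009 0.19 ] [ 0.67 -0.13 -0.64  2.3  -0.32  0.57 -2.65]
[0.451 0.009 0.07 ] [ 0.21  0.14 -0.25  2.44 -0.24  0.19 -2.71]
[0.48  0.016 0.142] [-0.93 -0.    0.9   2.34 -0.19  0.41 -2.78]
[0.548 0.032 0.17 ] [-1.08  0.18  1.11  2.18 -0.49  0.54 -2.54]
0.1 [[ 0.95  0.32 -0.  ]
 [ 0.32 -0.95  0.  ]
 [-0.   -0.   -1.  ]] [ 0.01134676 -0.34461216 -0.7540557 ]
```

```bash
python3 - <<'E'
from h import *
robot.move_linear([.25,-.5,.42],velocity=.25)
robot.gripper_to(.05)
robot.move_ptp(world(p,grip(TH))+[0,0,.09],R())
print(robot.move_linear(world(p,grip(TH)),velocity=.1,threshold=15))
print(robot.gripper_to(0.0))
s=robot.get_state(); print(s["time"],s["ee_pos"],s["opening"],s["grasp_force"],s["force"])
a=robot.grab_frame("side")[60:260,130:397,::-1]
cv2.imwrite("pics/g1.png",cv2.resize(a,(800,600),interpolation=cv2.INTER_CUBIC))
E
```

```text
False
False
6.0333 [ 0.62894653 -0.08610381  0.29752065] 0.00017097047000349315 0.0 [ 0.1244553   0.04608336 -0.87911097]
```

View pics/g1.png

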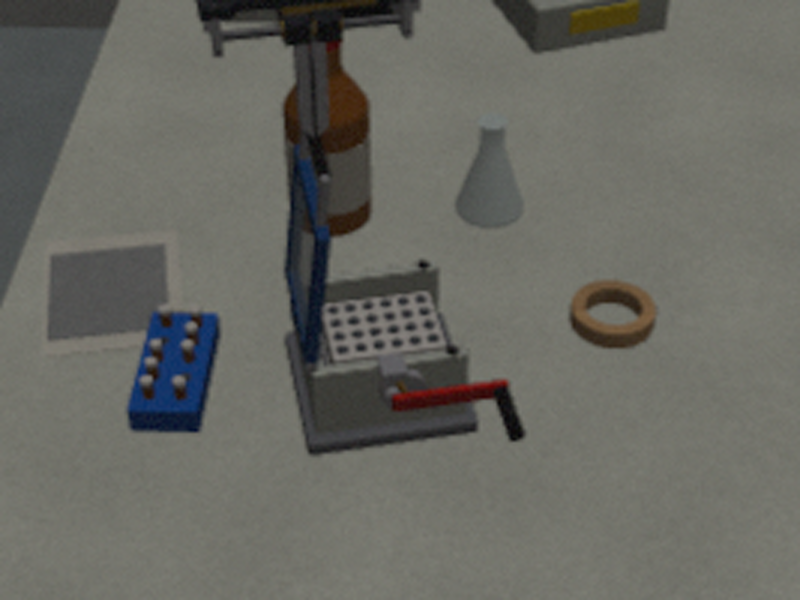

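```bash
python3 - <<'E'
from h import *
e=robot.get_state()["ee_pos"]
for d in([0,0,0],[0,0,-.019]): print([proj(n,e+np.array(d)) for n in("side","top")])
for y in(-.047,0,.047): print([proj(n,world(p,grip(TH,y))) for n in("side","top")])
a=robot.grab_frame("side")[90:165,200:300,::-1]; b=robot.grab_frame("top")[115:190,235:335,::-1]
cv2.imwrite("pics/g2.png",np.vstack([cv2.resize(i,(400,300),interpolation=cv2.INTER_CUBIC) for i in(a,b)]))
E
```

```text
[array([[234.85287026, 108.07574037]]), array([[280.20106841, 141.89535207]])]
[array([[235.18328673, 114.16122643]]), array([[279.60727769, 143.73203449]])]
[array([[232.29642815,  98.48968748]]), array([[298.9936821 , 137.68442231]])]
[array([[234.84665733, 108.07238617]]), array([[280.20115909, 141.88796538]])]
[array([[237.54034728, 118.19415062]]), array([[261.35246741, 146.10407235]])]
```

View pics/g2.png

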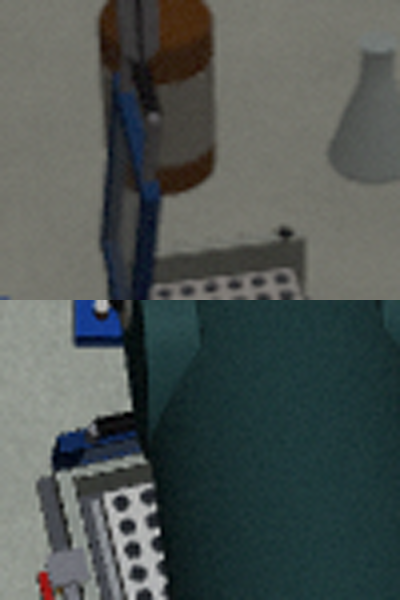

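```bash
python3 - <<'E'
from h import *
L=[]
def snap(): L.append(cv2.resize(robot.grab_frame("side")[75:150,200:275,::-1],(400,400),interpolation=cv2.INTER_CUBIC)[:290])
robot.gripper_to(.05); snap()
print(robot.move_linear(world(p,grip(TH))-[0,0,.014],velocity=.05,threshold=10)); snap()
robot.gripper_to(.0); snap()
s=robot.get_state(); print(s["time"],s["ee_pos"],s["opening"],s["grasp_force"],s["force"])
L.append(L[0]*0)
cv2.imwrite("pics/g3.png",np.vstack([np.hstack(L[:2]),np.hstack(L[2:])]))
E
```

```text
False
8.4 [ 0.62896107 -0.08610874  0.28359841] 0.009823716117731564 29.311388432979584 [ 0.02489333 -0.49585816  1.77464054]
```

View pics/g3.png

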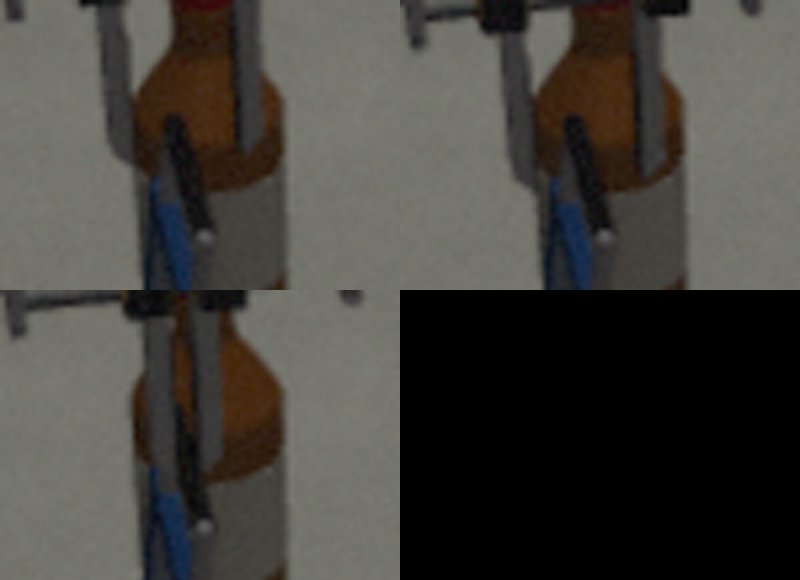

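The bar is held too close to the fingertips: the opening reads 9.8 mm on a 12 mm bar. The right fingertip in the second panel is at (655,175), higher than expected, so I'll regrip deeper.

```bash
python3 - <<'E'
from h import *
robot.gripper_to(.05)
print(robot.move_linear(world(p,grip(TH))-[0,0,.024],velocity=.05,threshold=10))
robot.gripper_to(.0)
s=robot.get_state(); print(s["time"],s["ee_pos"],s["opening"],s["grasp_force"],s["force"])
e=s["ee_pos"]+np.array([0,0,.010]) 
print([(d,proj("side",e+R()[:,1]*-.03-[0,0,d])[0].round(1)) for d in(0,.01,.019)])
E
```

```text
False
10.225 [ 0.62896376 -0.086057    0.27356525] 0.01097118056920031 30.000101029872894 [-0.19793068  0.65887276  0.25002405]
[(0, array([246.3, 111.3])), (0.01, array([246.4, 114.5])), (0.019, array([246.5, 117.3]))]
```

```bash
python3 - <<'E'
from h import *
e=np.array([.197,-.593,.19]); y=np.array([.32,-.95,0])
for d in(-.02,0,.019):
  for s in(-.053,.053):
    for n in("side","top"): print(d,s,n,proj(n,e+y*s-[0,0,d])[0].round(1))
a=cv2.imread("pics/raw_side.png")[0:80,330:430]; b=cv2.imread("pics/raw_top.png")[280:384,412:512]
cv2.imwrite("pics/st.png",np.hstack([cv2.resize(i,(400,i.shape[0]*4),interpolation=cv2.INTER_CUBIC)[:320] for i in(a,b)]))
E
```

```text
-0.02 -0.053 side [378.8  57.5]
-0.02 -0.053 top [459.  326.4]
-0.02 0.053 side [365.4  43.8]
-0.02 0.053 top [498.  312.9]
0 -0.053 side [377.9  62.9]
0 -0.053 top [455.  324.8]
0 0.053 side [364.6  49. ]
0 0.053 top [493.3 311.5]
0.019 -0.053 side [377.   67.9]
0.019 -0.053 top [451.4 323.3]
0.019 0.053 side [363.9  53.9]
0.019 0.053 top [489.  310.3]
```

View pics/st.png

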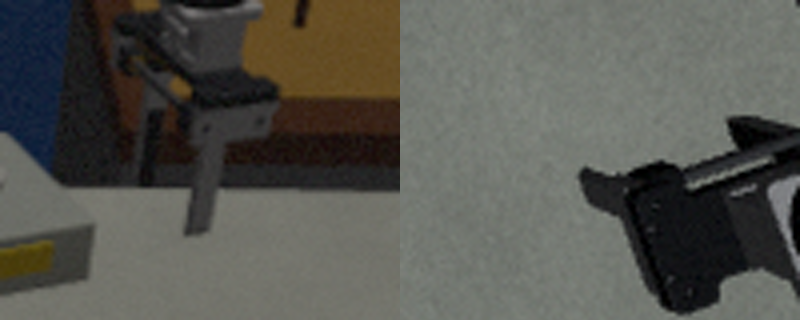

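The start picture shows both fingertips about 30 mm short of where the stated TCP puts them: the near tip is at pixel (379,58) against a computed (377,68). So I'll use a tool offset of about 30 mm, regrip slightly deeper, and lower the cover along the arc.

```bash
python3 - <<'E'
from h import *
O=np.array([0,0,-.031])
robot.gripper_to(.04)
print(robot.move_linear(world(p,grip(TH))+O,velocity=.06,threshold=10))
robot.gripper_to(.0)
s=robot.get_state(); print(s["time"],s["opening"],s["force"].round(1))
if s["opening"]>.009:
    for t in np.linspace(TH,0,11)[1:]:
        robot.move_linear(world(p,grip(t))+O,velocity=.06)
        s=robot.get_state(); print(round(t,2),s["time"],s["opening"].round(4),s["grasp_force"].round(1),s["force"].round(1))
        if s["opening"]<.008 or np.linalg.norm(s["force"])>60: print("STOP");break
a=robot.grab_frame("side")[60:260,130:397,::-1]
cv2.imwrite("pics/c1.png",cv2.resize(a,(800,600),interpolation=cv2.INTER_CUBIC))
E
```

```text
False
11.7 0.0111372672835309 [-0.1 -0.3  1. ]Traceback (most recent call last):
  File "<stdin>", line 10, in <module>
AttributeError: 'float' object has no attribute 'round'
```

```bash
python3 - <<'E'
from h import *
O=np.array([0,0,-.031])
def show(t):
    s=robot.get_state(); print(round(t,2),round(s["time"],2),round(s["opening"],4),round(float(s["grasp_force"]),1),s["force"].round(1)); return s
show(9)
for t in np.linspace(TH,0,11)[2:]:
        robot.move_linear(world(p,grip(t))+O,velocity=.06)
        s=show(t)
        if s["opening"]<.008 or np.linalg.norm(s["force"])>60: print("STOP");break
a=robot.grab_frame("side")[60:260,130:397,::-1]
cv2.imwrite("pics/c1.png",cv2.resize(a,(800,600),interpolation=cv2.INTER_CUBIC))
E
```

```text
9 12.32 0.0111 30.0 [-1.5  0.5  2.9]
1.16 12.93 0.0111 30.0 [ 0.5  0.1 -1.6]
1.01 13.55 0.0112 30.0 [ 1.9  1.9 -5.1]
0.87 14.17 0.011 30.0 [ 2.7  3.6 -4.8]
0.72 14.78 0.011 30.0 [ 3.8  2.2 -4.9]
0.58 15.4 0.0107 30.0 [ 5.   2.8 -4.4]
0.43 16.02 0.0111 30.0 [ 2.8  2.7 -1.5]
0.29 16.63 0.0108 30.0 [-0.6  0.8 -0.4]
0.14 17.25 0.0111 30.0 [-3.9  0.8 -0.1]
0.0 17.87 0.0112 30.0 [-7.4 -0.8 -0.3]
```

View pics/c1.png

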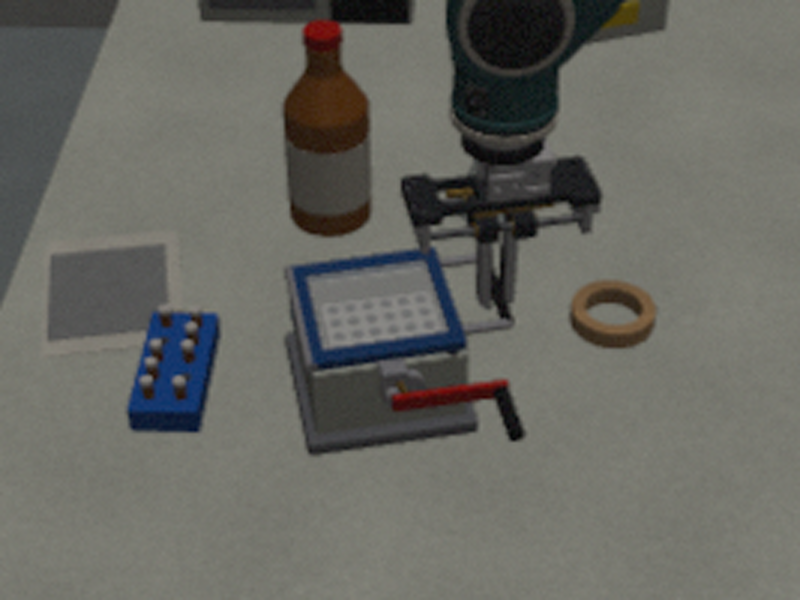

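The cover lies flat on the walls, with the handle at about (500,310) in the fingers. I'll confirm the stop with a light press, then release, lift and grasp the lever bar.

```bash
python3 - <<'E'
from h import *
O=np.array([0,0,-.031])
def show(t):
    s=robot.get_state(); print(t,round(s["time"],2),s["ee_pos"].round(4),round(s["opening"],4),round(float(s["grasp_force"]),1),s["force"].round(1)); return s
print(robot.move_linear(world(p,grip(0))+O-[0,0,.010],velocity=.03,threshold=10)); show("press")
robot.pause(.3)
robot.gripper_to(.035); show("rel")
robot.move_linear(robot.get_state()["ee_pos"]+[0,0,.11],velocity=.15)
robot.move_linear(world(p,lev(0))+O+[0,0,.11],velocity=.2)
print(robot.move_linear(world(p,lev(0))+O,velocity=.1,threshold=10)); show("at lever")
robot.gripper_to(0); show("grip")
a=robot.grab_frame("side")[100:220,190:350,::-1]
cv2.imwrite("pics/l1.png",cv2.resize(a,(800,600),interpolation=cv2.INTER_CUBIC))
E
```

```text
True
press 18.18 [ 0.4639 -0.1256  0.0704] 0.0109 30.0 [ 1.3 -2.6 -1.3]
rel 19.06 [ 0.4625 -0.1252  0.0695] 0.0348 0.0 [ 0.4 -0.4  0. ]
False
at lever 22.03 [0.4513 0.0093 0.0395] 0.0348 0.0 [-0.2  0.4 -0.4]
grip 22.48 [0.4501 0.009  0.0389] 0.0152 30.0 [-5.4 -1.4  4.8]
```

View pics/l1.png

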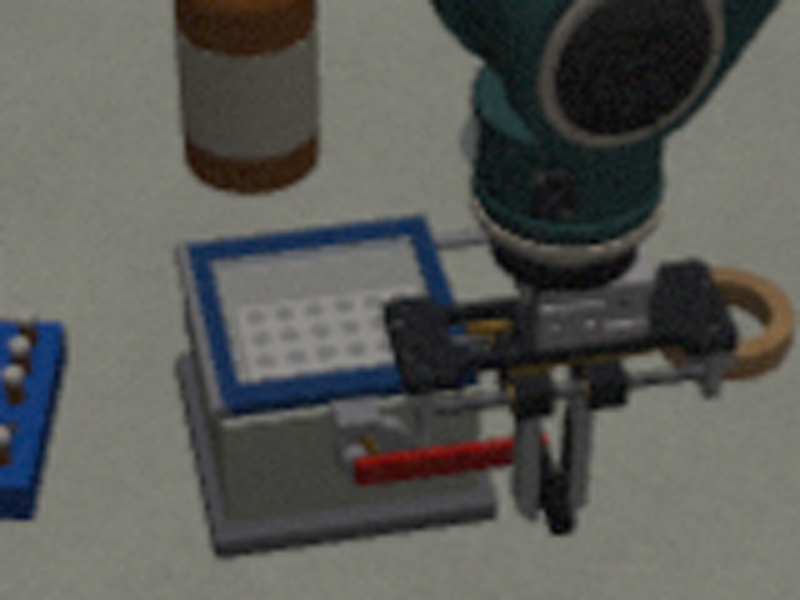

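The cover is shut and the bar is held between the pads at about (555,490), with the opening at 15.2 mm on the 16 mm bar. Now the lever goes up.

```bash
python3 - <<'E'
from h import *
O=np.array([0,0,-.031])
for t in np.linspace(0,1.571,9)[1:]:
    robot.move_linear(world(p,lev(t))+O,velocity=.06)
    s=robot.get_state(); print(round(t,2),round(s["time"],2),s["ee_pos"].round(4),round(s["opening"],4),round(float(s["grasp_force"]),1),s["force"].round(1))
    if s["opening"]<.012 or np.linalg.norm(s["force"])>60: print("STOP");break
robot.pause(.5)
im=robot.grab_frame("side"); h=cv2.cvtColor(im,cv2.COLOR_RGB2HSV)
m=((h[...,0]<6)|(h[...,0]>174))&(h[...,1]>150)&(h[...,2]>50); m[:,:200]=0;m[:,350:]=0;m[:110]=0;m[230:]=0
v,u=np.nonzero(m); X=np.c_[u,v].astype(float); c=X.mean(0); print(len(u),c,np.linalg.svd(X-c,full_matrices=False)[2][0], X.min(0),X.max(0))
for a in(1.3,1.571,1.8): print(a,proj("side",world(p,[[0,.098,.07],[-.1*np.cos(a),.098,.07+.1*np.sin(a)]])).round(1).tolist())
print(robot.get_state()["force"].round(1))
E
```

```text
0.2 23.01 [0.4517 0.0094 0.0589] 0.0153 30.0 [-7.4 -3.4 -3.4]
0.39 23.48 [0.4564 0.0105 0.0774] 0.015 30.0 [-11.6  -2.9  -0.7]
0.59 23.96 [0.4638 0.0123 0.0943] 0.0151 30.0 [-22.1  -5.2   7.9]
0.79 24.43 [0.4736 0.0147 0.1093] 0.0153 30.0 [-41.3  -9.   27.5]
0.98 24.91 [0.4912 0.0189 0.1233] 0.0151 30.0 [-33.2  -7.6  36.9]
1.18 25.38 [0.5103 0.0233 0.1327] 0.0152 30.0 [-15.1  -4.6  19. ]
1.37 25.86 [0.5292 0.0277 0.1384] 0.0153 30.0 [-8.7 -3.9 12.7]
1.57 26.33 [0.5482 0.0322 0.1402] 0.015 30.0 [-7.  -4.7  8.3]
76 [261.60526316 187.32894737] [-0.02721119  0.99962971] [259. 165.] [264. 195.]
1.3 [[261.6, 193.7], [271.2, 166.4]]
1.571 [[261.6, 193.7], [261.4, 166.6]]
1.8 [[261.6, 193.7], [253.0, 168.4]]
[-6.8 -4.6  7.3]
```

```bash
python3 - <<'E'
from h import *
for th in(0,.04,.08): print(th,proj("side",world(p,[np.array(grip(th,-.075,.148))+[0,0,.006],np.array(grip(th,-.05,.17))])).round(1).tolist())
im=robot.grab_frame("side").astype(int); b=(im[...,2]>im[...,0]+30)&(im[...,2]>im[...,1]+15)
b[:,:222]=0;b[:,290:]=0;b[:130]=0;b[200:]=0
v,u=np.nonzero(b)
for c in range(228,278,6): print(c,v[u==c].min() if (u==c).any() else None,end=" | ")
print(); print("hinge corner",proj("side",world(p,[[.075,-.075,.112]])).round(1))
E
```

```text
0 [[274.5, 141.8], [283.4, 147.5]]
0.04 [[274.5, 140.2], [283.4, 145.7]]
0.08 [[274.4, 138.7], [283.3, 143.9]]
228 149 | 234 164 | 240 177 | 246 148 | 252 175 | 258 None | 264 None | 270 None | 276 156 | 
hinge corner [[226.1 147.7]]
```

```bash
python3 -c "
from rig import robot
print(robot.sign_off())"
```

```text
the job is handed in; nothing more can be done
None
```

The job is handed in: the cover is shut and the fingers hold the cam lever upright at about 1.57 rad; no verdict came back, I judged the cover shut from the picture taken before the lever swing because the arm blocked the final check, and I did not recheck the bystanders at the end.

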